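# Nest three shield cans over a coil, each slot found on its key

### The job

Shield the coil on the stepped aluminium base: nest the three metal cans over it, mouth down, one inside the other in size order, the smallest first and the largest last. Turn each can until the slot in its rim drops over the brass locating key and the rim sits fully home and flat on its own step, before you fetch the next. Then let go, and leave the other things on the bench where they are.

Things in the scene. Friction and masses are not known exactly. Their poses are not given: they have to be found in the camera images.
- shield_base: fixed aluminium base of a pick-up coil: flange 100 mm across, 10 mm thick, and on it a boss of three round steps, each 10 mm high with bevelled edge: 56, 41 and 26 mm diameter; the coil on top ends 57 mm above the origin. Origin: centre of the flange's underside, z up. A brass locating key, one radial line of ribs 5 mm wide and 6 mm high, crosses all three seats; see the seats for its direction.
- seat_small (a point): centre of the small can's seat on the base (41 mm step, round the 26 mm step, 1.5 mm play all round), 30 mm above the base's origin; axes as the base's. The key's direction is not reported: within 0.6 rad to either side of the base's -x, the same for all seats. A can turned wrong stays 6 mm too high on the key; one turned right drops home.
- seat_medium (a point): centre of the medium can's seat on the base (56 mm step, round the 41 mm step, 1.5 mm play all round), 20 mm above the base's origin; axes as the base's. The key's direction is not reported: within 0.6 rad to either side of the base's -x, the same for all seats. A can turned wrong stays 6 mm too high on the key; one turned right drops home.
- seat_large (a point): centre of the large can's seat on the base (flange, round the 56 mm step, 1.5 mm play all round), 10 mm above the base's origin; axes as the base's. The key's direction is not reported: within 0.6 rad to either side of the base's -x, the same for all seats. A can turned wrong stays 6 mm too high on the key; one turned right drops home.
- small_can: smallest shield can, copper: thin-walled round can standing mouth down, outside diameter 34 mm, inside 29 mm (wall 2.5 mm), 40 mm tall, top closed and flat. Origin: centre of the rim (the open underside), z up to the closed top. The rim has one slot, 10 mm wide and 9 mm high, on the can's -x side. Belongs on the 41 mm step, round the 26 mm step of the base.
- medium_can: middle shield can, bright steel: thin-walled round can standing mouth down, outside diameter 49 mm, inside 44 mm (wall 2.5 mm), 62 mm tall, top closed and flat. Origin: centre of the rim (the open underside), z up to the closed top. The rim has one slot, 10 mm wide and 9 mm high, on the can's -x side. Belongs on the 56 mm step, round the 41 mm step of the base.
- large_can: largest shield can, dark steel: thin-walled round can standing mouth down, outside diameter 64 mm, inside 59 mm (wall 2.5 mm), 84 mm tall, top closed and flat. Origin: centre of the rim (the open underside), z up to the closed top. The rim has one slot, 10 mm wide and 9 mm high, on the can's -x side. Belongs on the flange, round the 56 mm step of the base.
- transformer_0: bystander: small yellow and black transformer, 39x38x28 mm, origin under its centre
- transformer_1: bystander: small yellow and black transformer, 34x33x24 mm, origin under its centre
- tweezers: bystander: steel tweezers lying flat, 117x20x12 mm, origin under their centre
- phone: bystander: black phone lying flat, 168x81x9 mm, origin under its centre
- tape_roll: bystander: roll of black tape lying flat, 58x56x19 mm, origin under its centre
- marker_pen: bystander: white marker pen with a black cap lying flat, 17x135x16 mm, origin under its centre
Things that resemble listed ones, but are neither listed nor needed, are in the scene too. Several things have the shape of the large_can; the one meant has the colours described above.

How it is judged:
On the way, in this order (a step that is already met when the one before it is completed fails the run):
1. the small can is fully home on its step (horizontal distance between small_can and shield_base below 0.003 m and z of small_can in the frame of shield_base between 0.028 and 0.032 m and angle between small_can's own z axis and vertical below 0.06 rad), for 0.2 s.
2. the medium can is fully home on its step (horizontal distance between medium_can and shield_base below 0.003 m and z of medium_can in the frame of shield_base between 0.018 and 0.022 m and angle between medium_can's own z axis and vertical below 0.06 rad), for 0.2 s.
3. the large can is fully home on its step (horizontal distance between large_can and shield_base below 0.003 m and z of large_can in the frame of shield_base between 0.008 and 0.012 m and angle between large_can's own z axis and vertical below 0.06 rad), for 0.2 s.
At the end, for the whole second after the job is handed in: All three cans stand nested on the base, at rest: each one's axis within 3 mm of the base's axis, its rim within 2 mm of the height of its seat (small 30 mm, medium 20 mm, large 10 mm above the base's underside), upright within 0.06 rad (all of step 1 and all of step 2 and all of step 3 and linear speed of each of small_can, medium_can, large_can below 0.01 m/s and angular speed of each of small_can, medium_can, large_can below 0.1 rad/s); the robot touches nothing.
It fails at once if a bystander (transformer, tweezers, phone, tape or pen) is pushed 30 mm or more from its place (distance of any of transformer_0, transformer_1, tweezers, phone, tape_roll, marker_pen from where it was at the start of the episode above 0.03 m).
It also fails if it takes over 72 s, if anything falls off the work surface, if the arm or the gripper's body presses on something with over 40 N, if the wrist force passes 120 N, or if a joint passes its speed limit or range.

### The arm

A 7-joint arm with a two-finger parallel gripper is mounted at the origin on a cart in front of the work surface, level with it; the furniture and walls round the work are solid. World frame = base frame: x ahead of the robot, y to its left, z up, the work surface at z = 0. Lengths are in m, angles in rad, forces in N, time in s.
With the tool pointing down it reaches from about 0.4 to 0.85 m from the base axis. Payload 10.4 kg.
Tool frame: the origin (TCP) lies midway between the tips of the shut fingers; the grasp point (between the pads) lies 19 mm behind it; z points along the fingers, x is the direction in which the jaws open and shut, and the axes are right-handed (so a half turn about z gives the same grasp; the last joint's range is limited). The gripper opens to 85 mm and grips with 20 to 120 N. Pads are 22 mm wide; open, the fingers measure 114 mm over their backs; the gripper's body (76 mm by 85 mm) begins 54 mm behind the grasp point. The pads swing forward as they close: fully open they stand 13 mm farther back than shut.
Start: joints at [-1.332, 0.332, -0.065, 1.46, 0.022, 1.35, -0.088], TCP at [0.162, 0.604, 0.231] pointing down, gripper open.
Joint ranges: [-2.6, 2.6], [-0.5, 2.12], [-1.47, 1.34], [0.16, 2.42], [-1.27, 4.41], [0.06, 2.06], [-2.6, 2.6]. Speed limits (rad/s): [2.22, 2.22, 2.79, 2.79, 3.14, 3.14, 3.14].

### API

Orientations are given as a unit quaternion [x, y, z, w].
In Python, from workcell import monitor, eyes, ticket, models gives the robot as it stands.
- The arm moves only by the tool servo_tool, never from a script. Its argument "motion" is a list of rows, each a list of 7 numbers: the opening, from 0 (shut) to 1 (fully open), then the shift along the tool's x, y, z in m, then the turn, a rotation vector about the tool's x, y, z in degrees. In form: [[fingers, tx, ty, tz, rx, ry, rz], ...]. A call has 1 to 20 rows; each row is the pose to reach, as a shift and turn from the pose commanded when the call began, along the tool's axes at that moment; what a row does not reach only later rows make up. A row lasts 1/8 s, in which the tool goes at most 62.5 mm and 10.7 degrees, less where a joint would pass 70% of its speed; a pose out of reach is approached as far as the arm can. A call with a gripper value outside its range is refused whole. The fingers move at their own pace and stop on an object; "grip_force" is the grip in N (left out, the last holds). Time passes only in rows, so rows that repeat a pose let the fingers close. It gives the time, the measured TCP pose, the force and the opening at its end, in the units of the state.
- monitor.get_obs(): the state, without advancing time (a new reading comes with each control period).
- eyes.camera(name): name is "side" or "top"; returns (picture, depth): 420x560x3 uint8, blue, green, red; 420x560 float32, m along the optical axis (not along the pixel's ray), 0 where there is no reading.
- eyes.camera_info(name): a dict with "intrinsics" (3x3 intrinsics, pixels), "k1" (the pictures are not rectified: a ray, as slopes to the right and down, at radius r is drawn at 1 + k1 r^2 times it, then the intrinsics apply), "extrinsics" (4x4, takes a point from world to camera coordinates). Camera axes: x right, y down, z forward; pixel columns grow to the right and rows downward; lengths in m; the calibration is good to about 2 mm. A picture is of the moment at which its call begins. camera_info takes no time and is no camera call.
- ticket.hand_in(): hands the job in, once; it reports no verdict.
Trained networks look in the newest picture that a camera, given by its name, has taken for a name from the list of things; names that differ only in an ending like _2 or _b are one class to them, and where a whole thing is asked for, a point or a joint stands for the part that bears it (a point fixed in the world has none). Each returns a list of dicts, best first, with "confidence" (0 to 1); they miss things now and then, are a little off and sometimes report something else, mostly with a low value. They report only what shows in the picture. A call takes as long as a camera call. They do not tell look-alikes from the thing itself.
- models.boxes_of(camera, thing): "point" ([x, y, z] in m, in the coordinates of the camera as it stood for that picture, good to about 4 mm: the middle of the surface that is visible of it).
The state is a dict: "clock": time; "joint_pos": joint angles; "joint_velocities": joint speeds; "tau": joint torques, N m; "position": TCP position; "ee_rot": TCP orientation; "ft_force": force on the tool from outside, world axes, zero at the start; "torque": the same for the moment, N m; "grip_width": opening from 0.0 (shut) to 1.0 (fully open).
Only numpy, scipy, OpenCV 4.12 (cv2) and the standard library are available. Lean on these libraries where they do the work, as an engineer would, in place of code of your own. Each camera call takes 0.05 s, during which the arm holds its last target. There are 200 camera calls.

## Working session

There is one attempt and no reset: what is moved stays moved. The work goes in short steps, Python scripts to look and compute and a tool call to move; the robot and the scene stay as the last step left them, time stands still between calls to the robot, and variables do not carry over. Pictures are saved under pics/ and viewed, about 8 in all and at most 12, crops included, and the job is handed in when it is done.

Besides the shell and the picture viewer there is one more tool, called as name(argument=value, ...) on one line, values as JSON. servo_tool: Moves the arm, as the interface text tells. Its arguments: {"type":"object","properties":{"motion":{"type":"array"},"grip_force":{"type":"number"}},"required":["motion"]}

```bash
mkdir -p pics; ls
cat > h.py <<'E'
import numpy as np, cv2
from workcell import monitor, eyes, ticket, models
def cloud(cam, depth):
    i=eyes.camera_info(cam); K=np.array(i['intrinsics']); T=np.array(i['extrinsics']); k1=i['k1']
    h,w=depth.shape; u,v=np.meshgrid(np.arange(w),np.arange(h))
    p=np.stack([(u-K[0,2])/K[0,0],(v-K[1,2])/K[1,1]],-1); q=p.copy()
    for _ in range(8): q=p/(1+k1*(q**2).sum(-1,keepdims=True))
    P=np.concatenate([q,np.ones((h,w,1))],-1)*depth[...,None]
    return (P-T[:3,3])@T[:3,:3]   # R^T (P-t)
def toworld(cam,p):
    T=np.array(eyes.camera_info(cam)['extrinsics']); return (np.array(p)-T[:3,3])@T[:3,:3]
def project(cam,X):
    i=eyes.camera_info(cam); K=np.array(i['intrinsics']); T=np.array(i['extrinsics'])
    c=T[:3,:3]@np.array(X)+T[:3,3]; s=c[:2]/c[2]; s=s*(1+i['k1']*(s@s)); return K[:2,:2]@s+K[:2,2]
E
python3 - <<'E'
from h import *
np.set_printoptions(precision=3,suppress=True)
for c in ['top','side']:
    im,d=eyes.camera(c); cv2.imwrite(f'pics/{c}0.png',im); np.save(f'{c}0.npy',d)
    i=eyes.camera_info(c); T=np.array(i['extrinsics']); print(c,'cam at',-T[:3,:3].T@T[:3,3], i['intrinsics'],i['k1'])
    for n in ['shield_base','small_can','medium_can','large_can']:
        for r in models.boxes_of(c,n)[:6]:
            w=toworld(c,r['point']); print(n,round(r['confidence'],2),w,project(c,w).round())
print(monitor.get_obs())
E
```

```text
pics
top cam at [ 0.238 -0.051  1.33 ] [[401.345   0.    278.835]
 [  0.    401.345 209.859]
 [  0.      0.      1.   ]] -0.11586083176976728
shield_base 0.65 [ 0.519 -0.189  0.029] [315. 205.]
shield_base 0.53 [0.678 0.387 0.015] [144. 176.]
small_can 0.39 [ 0.516 -0.192  0.027] [316. 206.]
medium_can 0.66 [ 0.449 -0.344  0.065] [366. 219.]
large_can 0.95 [0.582 0.227 0.08 ] [186. 194.]
large_can 0.64 [0.473 0.248 0.083] [181. 228.]
side cam at [ 0.348 -1.274  0.524] [[423.632   0.    280.679]
 [  0.    423.632 209.7  ]
 [  0.      0.      1.   ]] -0.05559293740533117
shield_base 0.96 [ 0.514 -0.21   0.026] [285. 239.]
small_can 0.53 [ 0.579 -0.397  0.027] [323. 270.]
small_can 0.52 [ 0.362 -0.363  0.022] [232. 269.]
medium_can 0.73 [ 0.45  -0.362  0.045] [268. 259.]
large_can 0.61 [0.591 0.207 0.06 ] [290. 183.]
large_can 0.57 [0.475 0.232 0.077] [258. 177.]
{'clock': 0.5, 'joint_pos': array([-1.332,  0.332, -0.065,  1.46 ,  0.022,  1.35 , -0.089]), 'joint_velocities': array([-0.001, -0.001, -0.001,  0.001, -0.   , -0.002, -0.   ]), 'tau': array([ -0.001, -62.474,   0.049, -39.156,   0.016,   0.002,  -0.   ]), 'position': array([0.162, 0.604, 0.231]), 'ee_rot': array([ 0.793,  0.609, -0.   ,  0.   ]), 'ft_force': array([-0.593,  0.371, -0.032]), 'torque': array([ 0.011, -0.005,  0.026]), 'grip_width': 1.0010041613084593}
```

Run:
```python
import cv2,numpy as np
t=cv2.imread('pics/top0.png');s=cv2.imread('pics/side0.png')
a=cv2.resize(t[130:290,120:420],(800,427)); cv2.imwrite('pics/a.png',a)
b=cv2.resize(s[150:320,170:390],(776,600),interpolation=cv2.INTER_CUBIC); cv2.imwrite('pics/b.png',b)
```

```text
(no output)
```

View pics/a.png

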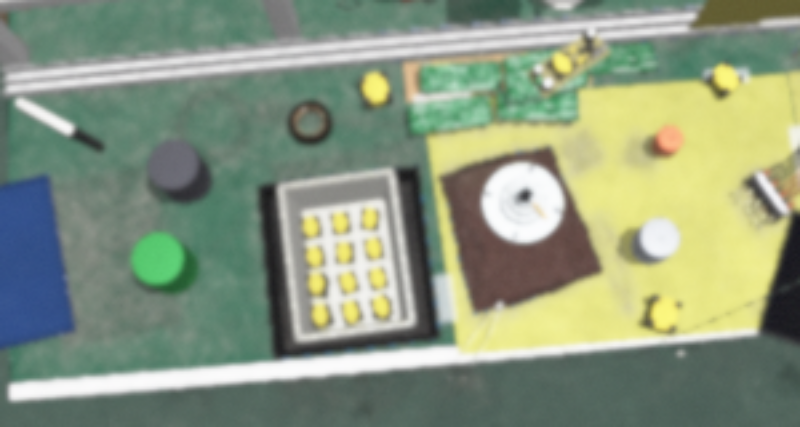

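View pics/b.png

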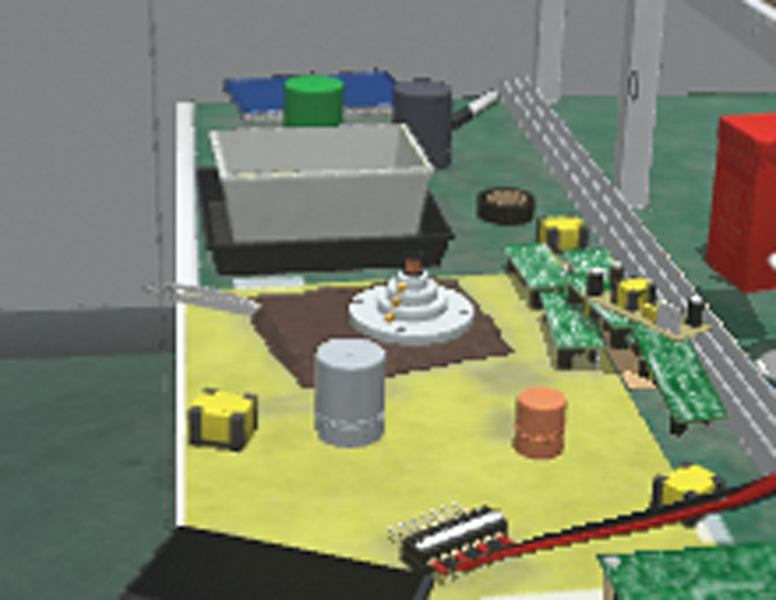

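Run:
```python
from h import *
np.set_printoptions(precision=4,suppress=True)
t=cv2.imread('pics/top0.png');s=cv2.imread('pics/side0.png')
def crop(im,u,v,w,h): return cv2.resize(im[v-h//2:v+h//2,u-w//2:u+w//2],(400,300),interpolation=cv2.INTER_CUBIC)
m=np.vstack([np.hstack([crop(s,286,234,48,36),crop(s,269,261,48,36)]),np.hstack([crop(s,323,268,48,36),crop(s,284,183,48,36)])])
cv2.imwrite('pics/c.png',m)
def fit(P,k=None):
    A=np.c_[2*P[:,:2],np.ones(len(P))]; x=np.linalg.lstsq(A,(P[:,:2]**2).sum(1),rcond=None)[0]; return x[0],x[1],np.sqrt(x[2]+x[0]**2+x[1]**2)
for c,im in (('top',t),('side',s)):
    C=cloud(c,np.load(f'{c}0.npy')); ok=np.load(f'{c}0.npy')>0
    for n,x,y,R,zs in [('base',.517,-.197,.075,(.006,.05)),('small',.58,-.385,.035,(.03,.06)),('med',.45,-.35,.04,(.05,.08)),('large',.585,.222,.05,(.07,.1)),('green',.473,.245,.05,(.07,.1))]:
        M=ok&(np.hypot(C[...,0]-x,C[...,1]-y)<R)
        Q=C[M&(C[...,2]>zs[0])]; 
        if len(Q)<10: print(c,n,'few');continue
        top=np.percentile(Q[:,2],85); 
        if n!='base': Qt=Q[Q[:,2]>top-.006]; 
        else: Qt=Q
        (cx,cy),r=cv2.minEnclosingCircle(Qt[:,:2].astype(np.float32))
        print(c,n,'n',len(Qt),'ztop',top,'mean',Qt[:,:2].mean(0),'encl',cx,cy,r,'floor',np.percentile(C[M][:,2],[2,10]))
    hsv=cv2.cvtColor(im,cv2.COLOR_BGR2HSV)
    M=ok&(np.hypot(C[...,0]-.517,C[...,1]+.197)<.05)&(hsv[...,0]<28)&(hsv[...,0]>5)&(hsv[...,1]>80)&(hsv[...,2]>110)
    for v,u in np.argwhere(M): print(c,u,v,C[v,u],hsv[v,u])
```

```text
top base n 1395 ztop 0.032061032195186856 mean [ 0.5124 -0.1916] encl 0.5169592499732971 -0.19708247482776642 0.07504879683256149 floor [0.0026 0.0095]
top small n 70 ztop 0.04511720566626551 mean [ 0.578  -0.3848] encl 0.578850507736206 -0.3843497931957245 0.01692398078739643 floor [-0.0019  0.0004]
top med n 155 ztop 0.0679670053822492 mean [ 0.4525 -0.3484] encl 0.45282548666000366 -0.3477415442466736 0.02534925751388073 floor [-0.0013  0.0014]
top large n 246 ztop 0.08780122205648896 mean [0.5888 0.23  ] encl 0.5904477834701538 0.23056085407733917 0.0320451557636261 floor [-0.0037 -0.0011]
top green n 278 ztop 0.08734861730551309 mean [0.4769 0.2539] encl 0.4766054153442383 0.254355251789093 0.03242821246385574 floor [-0.0037 -0.0015]
side base n 949 ztop 0.038094797378628295 mean [ 0.5158 -0.2133] encl 0.5171550512313843 -0.19683022797107697 0.07487320154905319 floor [0.0028 0.0069]
side small n 94 ztop 0.04358416756816314 mean [ 0.5797 -0.3899] encl 0.5806765556335449 -0.38660892844200134 0.01745103858411312 floor [0.0011 0.002 ]
side med n 168 ztop 0.06577176914098852 mean [ 0
[... 1286 characters left out ...]
20 124 144]
side 281 234 [ 0.5021 -0.205   0.0393] [ 21  84 183]
side 282 234 [ 0.5043 -0.2086  0.0409] [ 19 121 222]
side 281 235 [ 0.5006 -0.2155  0.041 ] [ 20 104 150]
side 282 235 [ 0.5043 -0.2094  0.0382] [ 20 163 152]
side 283 235 [ 0.5073 -0.208   0.0374] [ 21  81 136]
side 281 236 [ 0.5007 -0.2154  0.038 ] [ 18 116 165]
side 282 236 [ 0.5033 -0.2169  0.0386] [ 20 186 133]
side 279 239 [ 0.4946 -0.2207  0.0315] [ 18 110 217]
side 280 239 [ 0.4973 -0.2214  0.0317] [ 22 154 240]
side 281 239 [ 0.5006 -0.2179  0.03  ] [ 20 138 151]
side 279 240 [ 0.4949 -0.2191  0.0277] [ 19 111 163]
side 280 240 [ 0.4976 -0.2199  0.028 ] [ 20 182 157]
side 281 240 [ 0.5007 -0.2175  0.0267] [ 20 148 136]
```

View pics/c.png

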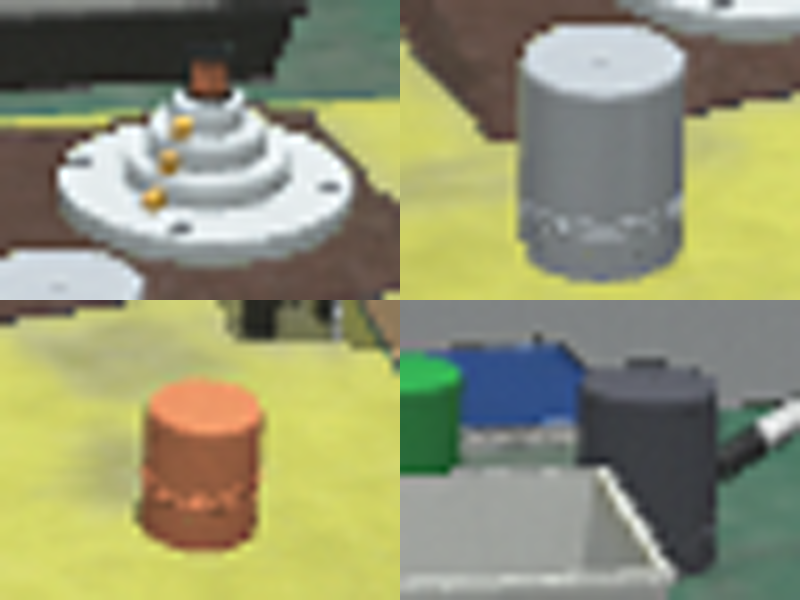

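In the top picture, the green can (181,228) could be mistaken for the dark large can (186,193). The rest are the copper can (370,182), steel can (367,220), base (316,206) and yellow transformers. I choose the dark one, and the crop confirms its colour. All the slots face away from the side camera. The key's ribs point toward the camera and to the left.

```bash
cat >> h.py <<'E'
from scipy.optimize import minimize
S=4
def projN(cam,X):
    i=eyes.camera_info(cam); K=np.array(i['intrinsics']); T=np.array(i['extrinsics'])
    c=X@T[:3,:3].T+T[:3,3]; s=c[:,:2]/c[:,2:]; s=s*(1+i['k1']*(s**2).sum(1,keepdims=True)); return s@K[:2,:2].T+K[:2,2]
def sil(cam,p,parts,box):
    x0,y0,x1,y1=box; out=np.zeros(((y1-y0)*S,(x1-x0)*S),np.uint8); a=np.linspace(0,2*np.pi,60,endpoint=False)
    for r,za,zb in parts:
        X=np.vstack([np.c_[p[0]+r*np.cos(a),p[1]+r*np.sin(a),0*a+p[2]+z] for z in (za,zb)])
        uv=((projN(cam,X)-[x0,y0]+.5)*S*16).astype(np.int32)
        cv2.fillConvexPoly(out,cv2.convexHull(uv),1,shift=4)
    return out
BASE=[(.05,0,.01),(.028,.01,.02),(.0205,.02,.03),(.013,.03,.04),(.004,.04,.057)]
CAN={'small':[(.017,0,.04)],'med':[(.0245,0,.062)],'large':[(.032,0,.084)]}
def fit(cam,mask,parts,p0,box,fixz=None):
    x0,y0,x1,y1=box; m=cv2.resize(mask[y0:y1,x0:x1].astype(np.float32),None,fx=S,fy=S,interpolation=cv2.INTER_LINEAR)>.5
    f=lambda q:(lambda s:1-(s&m).sum()/max(1,(s|m).sum()))(sil(cam,np.r_[q[:2],fixz if fixz is not None else q[2]],parts,box).astype(bool))
    q0=np.array(p0[:2] if fixz is not None else p0,float)
    sim=np.vstack([q0]+[q0+.006*e for e in np.eye(len(q0))])
    r=minimize(f,q0,method='Nelder-Mead',options=dict(initial_simplex=sim,xatol=1e-4,fatol=1e-4)); return r.x,r.fun
def masks(im):
    H=cv2.cvtColor(im,cv2.COLOR_BGR2HSV); h,s,v=[H[...,k].astype(int) for k in range(3)]
    return {'base':(s<60)&(v>120),'med':(s<60)&(v>90),'small':((h<14)|(h>174))&(s>105)&(v>60),'large':(s<70)&(v<115)}
def az():
    o=monitor.get_obs(); q=o['ee_rot']; from scipy.spatial.transform import Rotation as R
    M=R.from_quat(q).as_matrix(); return o,M,np.degrees(np.arctan2(M[1,0],M[0,0]))
def goto(x,y,z,a):
    o,M,a0=az(); d=M.T@(np.array([x,y,z])-o['position']); print('shift',(d*1000).round(1),'mm  rz',round(-(a-a0),1),'from az',round(a0,1))
E
python3 - <<'E'
from h import *
np.set_printoptions(precision=4,suppress=True)
for c in ['top','side']:
    im=cv2.imread(f'pics/{c}0.png'); m=masks(im)
    for n,g,parts in [('base',(.516,-.197,.008),BASE),('small',(.58,-.3855,0),CAN['small']),('med',(.4515,-.35,0),CAN['med']),('large',(.5895,.229,0),CAN['large'])]:
        if c=='side' and n=='large': continue
        uv=projN(c,np.array([[*g]]))[0].astype(int); k=60 if n=='base' else 30
        hw=36 if n=='base' else 22
        box=(uv[0]-hw,uv[1]-hw,uv[0]+hw,uv[1]+(hw if n=='base' or c=='top' else 14)); 
        mm=m[n].astype(np.uint8); b=box
        l,lab,st,_=cv2.connectedComponentsWithStats(mm[b[1]:b[3],b[0]:b[2]]); i=1+st[1:,4].argmax(); mm[:]=0; mm[b[1]:b[3],b[0]:b[2]]=lab==i
        print(c,n,mm.sum(),fit(c,mm,parts,g,box,None if n=='base' else 0.0), fit(c,mm,parts,g,box,.008) if n=='base' else '')
goto(.4,.35,.231,0); goto(.58,-.3855,.1,-123)
E
```

```text
top base 837 (array([ 0.4983, -0.1813,  0.1124]), np.float64(0.044537077665642855)) (array([ 0.5204, -0.1923]), np.float64(0.1729234407330772))
top small 76 (array([ 0.5807, -0.3821]), np.float64(0.3667711598746082)) 
top med 245 (array([ 0.4536, -0.3494]), np.float64(0.05299313052011778)) 
top large 359 (array([0.5902, 0.2315]), np.float64(0.41674816625916866)) 
side base 961 (array([ 0.5186, -0.1947,  0.0167]), np.float64(0.5048380311316786)) (array([ 0.5212, -0.1759]), np.float64(0.502648079381506))
side small 246 (array([ 0.5823, -0.3784]), np.float64(0.12285395763656637)) 
side med 518 (array([ 0.4524, -0.3422]), np.float64(0.022450441843802293)) 
shift [-183.4  295.8    0.3] mm  rz 75.0 from az 75.0
shift [-847.2  660.   131.3] mm  rz 198.0 from az 75.0
```

servo_tool(motion=[[1, -0.183, 0.296, 0, 0, 0, 75], [1, -0.183, 0.296, 0, 0, 0, 75], [1, -0.183, 0.296, 0, 0, 0, 75], [1, -0.183, 0.296, 0, 0, 0, 75], [1, -0.183, 0.296, 0, 0, 0, 75], [1, -0.183, 0.296, 0, 0, 0, 75], [1, -0.5, 0.47, 0, 0, 0, 140], [1, -0.5, 0.47, 0, 0, 0, 140], [1, -0.5, 0.47, 0, 0, 0, 140], [1, -0.5, 0.47, 0, 0, 0, 140], [1, -0.5, 0.47, 0, 0, 0, 140], [1, -0.847, 0.658, 0, 0, 0, 198], [1, -0.847, 0.658, 0, 0, 0, 198], [1, -0.847, 0.658, 0, 0, 0, 198], [1, -0.847, 0.658, 0, 0, 0, 198], [1, -0.847, 0.658, 0.05, 0, 0, 198], [1, -0.847, 0.658, 0.1, 0, 0, 198], [1, -0.847, 0.658, 0.1, 0, 0, 198], [1, -0.847, 0.658, 0.13, 0, 0, 198]], grip_force=40)

```text
clock: 2.88
position: [0.5782, -0.3881, 0.1005]
ee_rot: [-0.475, 0.88, -0.001, -0.0]
ft_force: [-0.3, 1.4, 0.6]
grip_width: 1.0
```

Run:
```python
from h import *
o,M,a=az(); print(o['clock'],o['position'],a,o['joint_pos'].round(2)); goto(.580,-.383,.010,-123)
```

```text
2.875 [ 0.57821592 -0.38806989  0.1005173 ] -123.33573113608672 [-0.03  0.72  0.85  1.43 -0.56  1.23 -1.27]
shift [-5.3  1.5 90.5] mm  rz -0.3 from az -123.3
```

servo_tool(motion=[[1, -0.005, 0.002, 0.05, 0, 0, 0], [1, -0.005, 0.002, 0.09, 0, 0, 0], [1, -0.005, 0.002, 0.09, 0, 0, 0], [0, -0.005, 0.002, 0.09, 0, 0, 0], [0, -0.005, 0.002, 0.09, 0, 0, 0], [0, -0.005, 0.002, 0.09, 0, 0, 0], [0, -0.005, 0.002, 0.09, 0, 0, 0], [0, -0.005, 0.002, 0.09, 0, 0, 0]], grip_force=40)

```text
clock: 3.88
position: [0.5799, -0.3799, 0.0131]
ee_rot: [-0.477, 0.879, -0.001, 0.001]
ft_force: [-1.3, 1.1, 5.9]
grip_width: 0.385
```

servo_tool(motion=[[0, 0, 0, -0.05, 0, 0, 0], [0, 0, 0, -0.1, 0, 0, -10], [0, 0, 0, -0.11, 0, 0, -60], [0, 0, 0, -0.11, 0, 0, -60], [0, 0, 0, -0.11, 0, 0, -60], [0, 0, 0, -0.11, 0, 0, -60], [0, 0, 0, -0.11, 0, 0, -60], [0, 0, 0, -0.11, 0, 0, -120], [0, 0, 0, -0.11, 0, 0, -120], [0, 0, 0, -0.11, 0, 0, -120], [0, 0, 0, -0.11, 0, 0, -120], [0, 0, 0, -0.11, 0, 0, -120], [0, 0, 0, -0.11, 0, 0, -120], [0, 0, 0, -0.11, 0, 0, -120]])

```text
clock: 5.62
position: [0.5791, -0.3797, 0.1219]
ee_rot: [1.0, -0.027, 0.0, 0.0]
ft_force: [-0.2, 1.0, -0.3]
grip_width: 0.394
```

Run:
```python
from h import *
o,M,a=az(); print(o['clock'],o['position'],a,o['grip_width'],o['joint_pos'].round(2))
p=o['position']; im,d=eyes.camera('side'); cv2.imwrite('pics/s1.png',im); np.save('s1.npy',d)
u,v=projN('side',np.array([[p[0],p[1],p[2]+.01]]))[0].astype(int); print(u,v)
cv2.imwrite('pics/d.png',cv2.resize(im[v-24:v+24,u-32:u+32],(640,480),interpolation=cv2.INTER_CUBIC))
```

```text
5.625 [ 0.57908134 -0.3796876   0.12186173] -3.064783181233995 0.3943608451261492 [ 0.22  0.58  0.43  1.41 -0.25  1.21  0.62]
324 227
```

View pics/d.png

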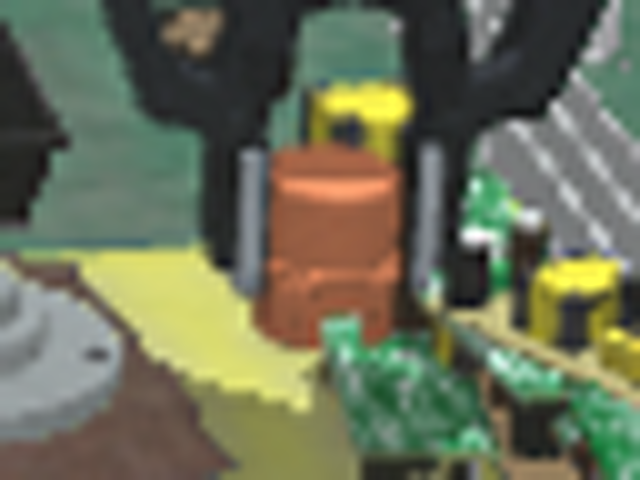

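Run:
```python
from h import *
d=np.load('s1.npy'); im=cv2.imread('pics/s1.png')
# crop scale 10, origin (292,203)
for v in range(226,241): print(v,' '.join(f'{int(1000*x):4d}' for x in d[v,315:336]))
H=cv2.cvtColor(im,cv2.COLOR_BGR2HSV)
for v in range(228,240): print(v,' '.join('%3d/%3d'%(H[v,u,0],H[v,u,2]) for u in range(315,336)))
```

```text
226  987  986  979  978  986  985  984  979  983  979  978  980  980  980  983  986  990  993  987  985  984
227  988  983  983  985  987  986  984  984  983  979  982  981  982  982  983  985  989  989  985  986  983
228  988  985  982  979  988  987  982  983  984  982  981  982  982  983  985  988  995  988  985  988  987
229  989  982  985  982  990  990  983  984  984  983  978  983  982  985  988  989  992  989  985  983  991
230  987  986  986  984  990  990  986  984  981  985  981  984  984  987  989  991  996  989  990  986 1195
231  986  990  985  997  992  988  984  987  985  983  985  986  985  986  991  991 1000  990  990  989 1187
232  985  989  989  996  995  987  987  988  984  989  985  986  990  989  991  993 1209 1206 1183 1178 1177
233 1278 1284  997  996  993  990  990  992  984  987  985  989  989  989  989  993 1205 1206 1205 1169 1167
234 1277 1274  999  994  995  990  989  990  989  989  989  987 1224  991  992  997 1210 1207 1206 1211 1162
235 1267 1266  999  995  996  992  992  991  987 1211 1215 1216 1216  991  992  995 1205 1206 1206 1209 1187
236 1261 1
[... 1898 characters left out ...]
/ 46  28/ 77
236  30/217  31/214  30/202  16/153   9/136   9/141   9/140   9/145   9/148  57/154  73/178  72/168  73/168  12/131   8/142  12/119  60/102  68/ 83  55/ 77  71/ 99  29/ 80
237  31/215  31/212  31/209  30/197  24/180  20/132  12/133  12/137   9/147  40/137  71/163  73/194  72/164  39/116  30/110  67/136  71/140  71/100  70/ 97  72/ 91  29/ 78
238  31/219  31/217  31/213  31/211  31/206  31/198  30/195  30/193  29/197  37/140  71/127  75/224  72/182  70/159  71/181  72/166  73/203  75/145  73/141  72/105  43/105
239  31/222  31/220  31/219  31/216  31/214  31/213  31/213  31/214  31/157  28/ 91  72/118  76/162  71/131  72/133  71/122  72/164  72/172  72/169  72/189  74/141  70/119
```

Run:
```python
from h import *
np.set_printoptions(precision=4,suppress=True)
im=cv2.imread('pics/top0.png'); H=cv2.cvtColor(im,cv2.COLOR_BGR2HSV)
b=(290,180,342,232)
for th in (130,150,170):
    mm=((H[...,2]>th)&(H[...,1]<80)).astype(np.uint8); l,lab,st,_=cv2.connectedComponentsWithStats(mm[b[1]:b[3],b[0]:b[2]]); i=1+st[1:,4].argmax(); mm[:]=0; mm[b[1]:b[3],b[0]:b[2]]=cv2.morphologyEx((lab==i).astype(np.uint8),cv2.MORPH_CLOSE,np.ones((5,5)))
    for z in (.0,.008): print('top',th,mm.sum(),z,fit('top',mm,BASE[:1],(.518,-.193),b,z))
for c in ('top','side'):
    D=np.load(f'{c}0.npy'); C=cloud(c,D); r=np.hypot(C[...,0]-.5185,C[...,1]+.194)
    R=(r>.07)&(r<.09)
    for lo,hi in ((.032,.047),(.015,.018),(.0225,.0255),(.056,.062)): 
        q=C[(D>0)&(r>lo)&(r<hi)][:,2]; print(c,lo,hi,len(q),np.median(q))
im=cv2.imread('pics/side0.png'); H=cv2.cvtColor(im,cv2.COLOR_BGR2HSV)
b=(255,218,318,252)
ign=np.zeros((420,560),np.uint8); ign[241:,:283]=1
for th in (110,130):
    mm=((H[...,2]>th)&(H[...,1]<45)).astype(np.uint8); mm[241:,:282]=0
    l,lab,st,_=cv2.connectedComponentsWithStats(mm[b[1]:b[3],b[0]:b[2]]); i=1+st[1:,4].argmax(); s=lab==i
    cols=np.where(s[12:20].any(0))[0]+b[0]; rows=np.where(s[:, 30])[0]; print('side extents cols',cols.min(),cols.max())
    for v in range(230,246): 
        w=np.where(s[v-b[1]])[0]
        if len(w): print(v,w.min()+b[0],w.max()+b[0],end='; ')
    print()
for z0 in (.004,.008,.012):
    p=np.array([.5185,-.195,z0]); a=np.radians(np.arange(0,360,1))
    uv=projN('side',np.c_[p[0]+.05*np.cos(a),p[1]+.05*np.sin(a),0*a+z0+.01]); print(z0,'flange proj cols',uv.min(0),uv.max(0),'coil top',projN('side',(p+[0,0,.057])[None]))
    for t in range(-150,-104,5):
        d=np.array([np.cos(np.radians(t)),np.sin(np.radians(t)),0]); print(t,*[projN('side',(p+d*r+[0,0,h])[None])[0].round(1) for r,h in ((.0165,.034),(.024,.024),(.0315,.014))])
```

```text
top 130 1031 0.0 (array([ 0.524 , -0.1932]), np.float64(0.3210669899969688))
top 130 1031 0.008 (array([ 0.5202, -0.194 ]), np.float64(0.3127008184298272))
top 150 771 0.0 (array([ 0.5241, -0.193 ]), np.float64(0.09243493067380204))
top 150 771 0.008 (array([ 0.5205, -0.1915]), np.float64(0.08156315874817577))
top 170 738 0.0 (array([ 0.5222, -0.1938]), np.float64(0.0526404874746107))
top 170 738 0.008 (array([ 0.5208, -0.1924]), np.float64(0.044482029598308714))
top 0.032 0.047 322 0.025205309217864333
top 0.015 0.018 27 0.044965422263143394
top 0.0225 0.0255 41 0.03579098680483681
top 0.056 0.062 184 0.014580837582917085
side 0.032 0.047 186 0.024856768711806063
side 0.015 0.018 26 0.044144747275804974
side 0.0225 0.0255 30 0.03312230822449316
side 0.056 0.062 103 0.01312752702989628
side extents cols 269 304
230 280 293; 231 276 296; 232 273 299; 233 271 302; 234 270 302; 235 270 303; 236 269 303; 237 269 304; 238 269 304; 239 269 304; 240 270 303; 241 282 303; 242 282 302; 243 282 302; 244 282 300; 245 282 299; 
side extents cols 269 304
230 280 293; 231 276 295; 232 273 298; 233
[... 1152 characters left out ...]
15 [284.6 233.7] [283.8 238.1] [282.9 242.4]
-110 [285.1 233.8] [284.5 238.2] [283.8 242.6]
-105 [285.6 233.9] [285.2 238.2] [284.8 242.7]
0.012 flange proj cols [268.4779 230.8303] [303.8046 245.6516] coil top [[286.6234 222.6328]]
-150 [281.7 231.5] [279.5 235.4] [277.3 239.3]
-145 [282.1 231.7] [280.  235.7] [277.9 239.7]
-140 [282.4 231.9] [280.5 235.9] [278.6 240. ]
-135 [282.8 232. ] [281.1 236.1] [279.4 240.3]
-130 [283.3 232.1] [281.7 236.3] [280.2 240.5]
-125 [283.7 232.2] [282.4 236.5] [281.1 240.8]
-120 [284.2 232.3] [283.1 236.6] [282. 241.]
-115 [284.7 232.4] [283.8 236.8] [282.9 241.1]
-110 [285.2 232.5] [284.5 236.9] [283.9 241.2]
-105 [285.7 232.5] [285.3 236.9] [284.8 241.3]
```

Run:
```python
from h import *
o,M,a=az(); print(o['position'],a); goto(.519,-.195,.11,-39.5); goto(.519,-.195,.066,-39.5)
```

```text
[ 0.57911525 -0.37962451  0.12174675] -3.159504197111562
shift [ -70.2 -181.    11.7] mm  rz 36.3 from az -3.2
shift [ -70.2 -181.    55.7] mm  rz 36.3 from az -3.2
```

servo_tool(motion=[[0, -0.07, -0.181, 0, 0, 0, 36], [0, -0.07, -0.181, 0, 0, 0, 36], [0, -0.07, -0.181, 0, 0, 0, 36], [0, -0.07, -0.181, 0.01, 0, 0, 36], [0, -0.07, -0.181, 0.01, 0, 0, 36], [0, -0.07, -0.181, 0.03, 0, 0, 36], [0, -0.07, -0.181, 0.045, 0, 0, 36], [0, -0.07, -0.181, 0.052, 0, 0, 36], [0, -0.07, -0.181, 0.055, 0, 0, 36]])

```text
clock: 6.8
position: [0.5187, -0.1955, 0.066]
ee_rot: [0.943, -0.334, -0.0, 0.0]
ft_force: [0.0, -0.5, -0.2]
grip_width: 0.385
```

Run:
```python
from h import *
o,M,a=az(); print(o['clock'],o['position'],a,o['grip_width'],o['ft_force'],o['torque'])
p=o['position']; im,d=eyes.camera('side'); cv2.imwrite('pics/s2.png',im); np.save('s2.npy',d)
u,v=projN('side',np.array([[p[0],p[1],p[2]]]))[0].astype(int); print(u,v)
cv2.imwrite('pics/e.png',cv2.resize(im[v-24:v+24,u-32:u+32],(640,480),interpolation=cv2.INTER_CUBIC))
```

```text
6.8 [ 0.51865666 -0.19552047  0.06601375] -39.03323600085451 0.3852394564376091 [ 0.02947683 -0.53878446 -0.16958792] [-0.00527586 -0.04275976  0.00857047]
286 223
```

View pics/e.png

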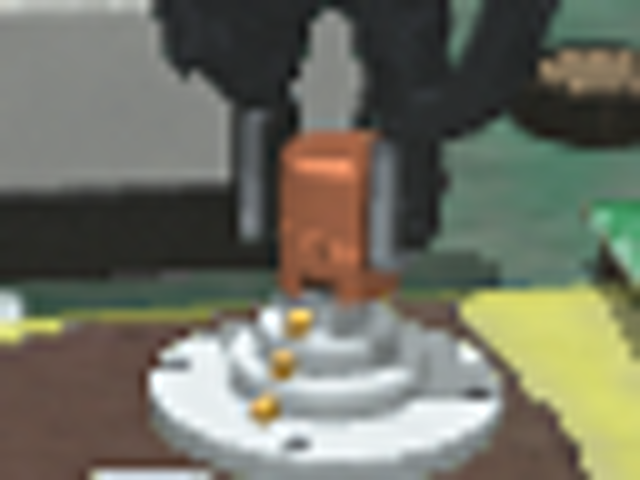

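Run:
```python
from h import *
d=np.load('s2.npy'); im=cv2.imread('pics/s2.png'); H=cv2.cvtColor(im,cv2.COLOR_BGR2HSV)
print('    ',' '.join(f'{u:4d}' for u in range(278,298)))
for v in range(220,233): print(v,' '.join(f'{int(1000*x):4d}' for x in d[v,278:298]))
for v in range(220,233): print(v,' '.join('%3d/%3d'%(H[v,u,0],H[v,u,2]) for u in range(278,298)))
for v in range(232,246):
    w=np.where((H[v,255:320,1]<60)&(H[v,255:320,2]>110))[0]+255; print(v,w.min(),w.max(),end='; ')
p=np.array([.5187,-.1955,.066-.0131]); a=np.radians(np.arange(0,360,2))
uv=projN('side',np.c_[p[0]+.017*np.cos(a),p[1]+.017*np.sin(a),0*a+p[2]]); print('rim proj',uv.min(0),uv.max(0))
for t in (-110,-115,-120,-125,-130,-135): print(t,projN('side',(p+[.017*np.cos(np.radians(t)),.017*np.sin(np.radians(t)),.0045])[None]))
```

```text
278  279  280  281  282  283  284  285  286  287  288  289  290  291  292  293  294  295  296  297
220 1182 1178 1181 1184 1170 1168 1165 1164 1167 1161 1162 1162 1166 1157 1158 1160 1159 1156 1165 1162
221 1185 1179 1181 1188 1175 1170 1164 1163 1163 1165 1165 1166 1166 1158 1155 1158 1161 1153 1165 1168
222 1185 1181 1185 1185 1174 1169 1170 1164 1161 1165 1165 1165 1160 1159 1154 1161 1159 1155 1161 1173
223 1329 1319 1326 1323 1174 1172 1170 1168 1165 1164 1165 1165 1156 1160 1157 1160 1166 1160 1356 1355
224 1328 1327 1328 1330 1173 1170 1169 1169 1167 1167 1167 1167 1163 1164 1157 1161 1170 1176 1348 1348
225 1329 1329 1332 1331 1179 1173 1170 1167 1169 1167 1166 1171 1169 1165 1157 1165 1338 1347 1339 1345
226 1327 1329 1328 1330 1179 1175 1190 1183 1180 1168 1170 1171 1172 1174 1176 1182 1333 1339 1330 1335
227 1327 1324 1321 1321 1170 1175 1182 1183 1179 1169 1171 1175 1173 1176 1175 1181 1328 1326 1323 1327
228 1317 1312 1318 1317 1184 1172 1179 1177 1181 1172 1171 1174 1169 1178 1179 1277 1320 1313 1315 1314
229 1302 1268 1199 1196 1188 1183 1180 1176 1177 1180 1180 1184 1
[... 2237 characters left out ...]
2  90/121  98/122  94/133  96/159  98/167  86/144  45/143  47/146  14/106  12/ 99
232  98/245  95/169  98/165 101/218  23/165  19/146  20/170  95/214  99/205  98/147  90/131  93/148  93/153  97/155  93/147  98/136  90/159  90/165  90/156  98/167
232 273 301; 233 271 302; 234 270 302; 235 270 302; 236 269 303; 237 269 303; 238 269 303; 239 269 304; 240 270 303; 241 270 303; 242 270 302; 243 271 302; 244 273 300; 245 275 299; rim proj [280.4925243  225.62249852] [292.61325846 230.43999551]
-110 [[285.3537732 228.8572106]]
-115 [[284.83421227 228.7907214 ]]
-120 [[284.32861058 228.70680091]]
-125 [[283.84094459 228.60613248]]
-130 [[283.37503383 228.48953458]]
-135 [[282.93450855 228.35795296]]
```

servo_tool(motion=[[0, -0.001, 0.003, 0, 0, 0, 6], [0, -0.001, 0.003, 0.003, 0, 0, 6], [0, -0.001, 0.003, 0.006, 0, 0, 6], [0, -0.001, 0.003, 0.009, 0, 0, 6], [0, -0.001, 0.003, 0.009, 0, 0, 6]])

```text
clock: 7.48
position: [0.5161, -0.1959, 0.0568]
ee_rot: [0.924, -0.382, -0.0, -0.0]
ft_force: [0.5, 4.2, -4.0]
grip_width: 0.392
```

servo_tool(motion=[[0, 0, 0, 0.001, 0, 0, 0], [0, 0, 0, 0.002, 0, 0, 0], [0, 0, 0, 0.003, 0, 0, 0]])

```text
clock: 7.85
position: [0.5163, -0.1959, 0.0545]
ee_rot: [0.924, -0.382, -0.0, -0.001]
ft_force: [-3.2, 7.0, 13.1]
grip_width: 0.386
```

Run:
```python
from h import *
o,M,a=az(); print(o['clock'],o['position'],a,o['grip_width'],o['ft_force'],o['torque'])
im,d=eyes.camera('side'); cv2.imwrite('pics/s3.png',im); np.save('s3.npy',d)
H=cv2.cvtColor(im,cv2.COLOR_BGR2HSV)
for v in range(214,238): print(v,' '.join('%3d/%3d'%(H[v,u,0],H[v,u,2]) for u in range(278,298)))
```

```text
7.85 [ 0.51633852 -0.19593835  0.05453883] -44.95019026700178 0.3855802241864256 [-3.22733632  6.9927334  13.12267923] [ 1.68604224  0.71019495 -0.00810076]
214 103/111 100/ 94  75/ 51  60/ 40  45/ 37  50/ 30  60/131  54/139  54/137  53/138  45/110  75/ 84  78/ 48  80/ 43  90/ 45  98/ 48  80/ 46  90/ 45  90/ 49  83/ 46
215 102/112 102/ 69  60/ 39  70/ 38  80/ 34  83/ 28  75/132  80/140  81/138  79/140  84/ 95  86/ 60  80/ 44  96/ 48  90/ 46  98/ 49  90/ 47  90/ 44  75/ 44  90/ 44
216 102/110 105/ 56  60/ 35  75/ 36  10/ 80  10/115   9/157   9/161   9/161   8/162   9/159  10/133  10/ 62  84/ 43  83/ 46  83/ 44  83/ 46  90/ 46  75/ 42  90/ 44
217 107/112  90/ 56  75/ 34  11/ 73   9/151   9/163   9/165   9/164   9/163  10/166   9/169  10/119  12/ 65  90/ 43  80/ 42  50/ 41  83/ 45  90/ 43  60/ 39  73/ 73
218 103/111  90/ 57  84/ 34   9/127   9/163   9/164  10/159  10/157   9/159   9/160  10/167   7/ 92 104/101 107/103  90/ 55  70/ 41  75/ 42  90/ 41  60/ 37  74/121
219 100/111  80/ 57  80/ 34   9/115   9/162   9/205  10/237  10/246  10/246   9/182   9/168   6/ 92 101/123 105/113  90/ 56
[... 2292 characters left out ...]
/122  94/114  96/160  96/167  93/164  95/163
234  99/249  97/205 100/141  21/186  19/227  22/167  90/162  99/176  97/169  95/167  94/165  98/164  93/129  90/117  81/113  95/119  93/162  93/168  94/145  99/156
235  96/231  99/246  90/188  20/152  20/156  20/139  86/148  93/154  93/156  97/155  93/151  93/150  85/120  90/109  94/128  93/158  96/170  94/161  86/138  97/154
236  97/169  98/222  79/204  19/168  20/135  25/175  86/173  93/151  98/168  96/169  95/168  95/192  94/142  97/209  96/173  95/193  93/159  90/132  90/132  90/155
237  94/140  99/163  97/175  96/178  98/205  97/229 100/239  99/242  99/244 100/244  97/242  97/240  95/233  95/231  98/199  93/182  90/136  95/118  98/143  93/162
```

servo_tool(motion=[[0, 0, 0, -0.002, 0, 0, 0], [0.6, 0, 0, -0.002, 0, 0, 0], [0.8, 0, 0, -0.002, 0, 0, 0], [0.8, 0, 0, -0.002, 0, 0, 0], [0.8, 0, 0, -0.06, 0, 0, 0], [1, 0, 0, -0.1, 0, 0, 0]])

```text
clock: 8.65
position: [0.5162, -0.1973, 0.1562]
ee_rot: [0.924, -0.383, 0.001, 0.0]
ft_force: [0.4, 0.3, -0.2]
grip_width: 0.984
```

Run:
```python
from h import *
o,M,a=az(); print(o['clock'],o['position'],a,o['grip_width'],o['ft_force'],o['joint_pos'].round(2))
im,d=eyes.camera('side'); cv2.imwrite('pics/s4.png',im); np.save('s4.npy',d)
H=cv2.cvtColor(im,cv2.COLOR_BGR2HSV)
for v in range(212,236): print(v,' '.join('%3d/%3d'%(H[v,u,0],H[v,u,2]) for u in range(278,296)))
C=cloud('side',d); m=(np.hypot(C[...,0]-.519,C[...,1]+.194)<.014)&(d>0)&(C[...,2]>.07); print('side top',np.median(C[m],0),m.sum())
goto(.4545,-.348,.155,-125);goto(.4545,-.348,.028,-125)
```

```text
8.65 [ 0.51620155 -0.19732922  0.15622477] -45.036947866711486 0.9844412801233711 [ 0.41574627  0.34466455 -0.24707724] [-0.21  0.25  0.57  1.78 -0.14  1.16 -0.38]
212  53/134  60/133  60/133  45/133  53/135  45/135  45/135  53/135  45/135  50/136  53/142  45/ 71  50/ 39  50/ 40  50/ 43  50/ 43  45/ 42  30/ 50
213  53/135  45/133  53/134  50/133  45/135  45/135  53/135  48/136  50/136  53/138  54/124  60/ 60  40/ 38  45/ 43  45/ 43  60/ 44  45/ 41  45/ 41
214  50/133  50/134  50/134  60/135  60/135  68/135  60/134  54/136  60/136  68/138  60/109  60/ 53  70/ 38  53/ 42  50/ 41  50/ 42  45/ 41  38/ 40
215  53/136  53/136  53/137  68/137  80/135  90/133  90/133  87/134  84/135  87/136  90/ 92  86/ 51  86/ 37  75/ 37  60/ 41  45/ 42  38/ 41  42/ 41
216  50/127  53/124  70/123  86/119  13/159  10/241  10/240   9/238   9/238   9/239  10/241  10/244  10/162  14/ 62  90/ 44  70/ 50  60/ 53  45/ 55
217  45/ 73  60/ 68  85/ 64  10/191  10/238  11/246  10/244  11/244  11/244  11/246  11/243  11/247  10/243   9/245  11/155  23/ 61  75/ 41  50/ 44
218  50/ 41  50/ 39  85/ 33   9/212  10/248  11/
[... 2069 characters left out ...]
20/151  21/175  16/143  10/141  10/141  10/137  10/137   9/176  10/163  96/194  95/172  93/160  90/162
233  99/249  95/210  98/149 101/162  96/164  90/175  94/194  98/215  12/185  12/184 100/210  96/204  98/187  90/158  90/156  97/139  99/238  98/181
234  94/246  97/204  99/141  21/186  19/227  21/168  96/164  99/176  98/169  95/166  95/174  95/171  95/161  93/147  90/133  94/142  97/245  97/246
235  99/231  96/246  90/188  20/153  20/156  21/139  86/148  93/155  98/158  94/154  93/150  93/148  90/143  90/132  98/177  97/239  94/251  94/242
side top [ 0.51798307 -0.19809839  0.08475041] 37
shift [ 60.9 151.    5.9] mm  rz 79.9 from az -45.1
shift [ 60.1 151.5 132.9] mm  rz 79.9 from az -45.1
```

Small can is home: the key shows inside its slot and its top is at the expected height. On to the medium can.

servo_tool(motion=[[1, 0.061, 0.151, 0, 0, 0, 80], [1, 0.061, 0.151, 0, 0, 0, 80], [1, 0.061, 0.151, 0, 0, 0, 80], [1, 0.061, 0.151, 0, 0, 0, 80], [1, 0.061, 0.151, 0, 0, 0, 80], [1, 0.061, 0.151, 0, 0, 0, 80], [1, 0.061, 0.151, 0.03, 0, 0, 80], [1, 0.061, 0.151, 0.07, 0, 0, 80], [1, 0.061, 0.151, 0.11, 0, 0, 80], [1, 0.061, 0.151, 0.128, 0, 0, 80], [1, 0.061, 0.151, 0.128, 0, 0, 80], [0, 0.061, 0.151, 0.128, 0, 0, 80], [0, 0.061, 0.151, 0.128, 0, 0, 80], [0, 0.061, 0.151, 0.128, 0, 0, 80], [0, 0.061, 0.151, 0.128, 0, 0, 80]], grip_force=40)

```text
clock: 10.58
position: [0.4532, -0.3472, 0.0278]
ee_rot: [-0.462, 0.887, -0.001, 0.001]
ft_force: [-1.6, 1.1, 7.9]
grip_width: 0.568
```

servo_tool(motion=[[0, 0, 0, -0.04, 0, 0, 0], [0, 0, 0, -0.09, 0, 0, -10], [0, 0, 0, -0.12, 0, 0, -60], [0, 0, 0, -0.12, 0, 0, -60], [0, 0, 0, -0.12, 0, 0, -60], [0, 0, 0, -0.12, 0, 0, -60], [0, 0, 0, -0.12, 0, 0, -60], [0, 0, 0, -0.12, 0, 0, -120], [0, 0, 0, -0.12, 0, 0, -120], [0, 0, 0, -0.12, 0, 0, -120], [0, 0, 0, -0.12, 0, 0, -120], [0, 0, 0, -0.12, 0, 0, -120], [0, 0, 0, -0.12, 0, 0, -120], [0, 0, 0, -0.12, 0, 0, -120]])

```text
clock: 12.32
position: [0.4524, -0.3468, 0.1468]
ee_rot: [0.999, -0.044, 0.0, 0.0]
ft_force: [0.5, 0.2, -0.9]
grip_width: 0.569
```

```bash
cat >> h.py <<'E'
def look(name,dz,r,cam='side'):
    """print depth (cm) of the lower part of the held can; dz=TCP z above rim"""
    o,M,a=az(); print(o['clock'],o['position'].round(4),round(a,1),o['grip_width'],o['ft_force'].round(1),o['joint_pos'].round(2))
    im,d=eyes.camera(cam); cv2.imwrite(f'pics/{name}.png',im); np.save(name+'.npy',d)
    p=o['position']-[0,0,dz]; t=np.radians(np.arange(0,360,2)); uv=projN(cam,np.c_[p[0]+r*np.cos(t),p[1]+r*np.sin(t),0*t+p[2]])
    lo,hi=uv.min(0),uv.max(0); print('rim proj if centred',lo.round(1),hi.round(1))
    u0,u1,v0,v1=int(lo[0])-4,int(hi[0])+6,int(lo[1])-4,int(hi[1])+3
    print('    ',' '.join(f'{u:3d}' for u in range(u0,u1)))
    for v in range(v0,v1): print(v,' '.join(f'{int(1000*x)%1000:3d}' for x in d[v,u0:u1]))
    return im,d
E
python3 - <<'E'
from h import *
look('m1',.0278,.0245)
E
```

```text
12.325 [ 0.4524 -0.3468  0.1468] -5.1 0.5687269049738847 [ 0.5  0.2 -0.9] [ 0.14  0.29  0.52  1.74 -0.16  1.15  0.61]
rim proj if centred [258.9 224.5] [279.3 232.7]
     254 255 256 257 258 259 260 261 262 263 264 265 266 267 268 269 270 271 272 273 274 275 276 277 278 279 280 281 282 283 284
220 308 305 305 305 307   5 993 989 984 981 983 980 981 987 980 981 978 981 982 982 984 980 983 989 991 995 321 172 169 161 164
221 306 310 303 313 314   7 995 990 985 983 987 982 981 983 983 980 981 981 981 980 987 988 989 989 996 997 320 174 170 167 164
222 312 317 310 311 308 311 997 990 991 988 983 981 983 982 981 985 983 980 983 984 986 986 988 995 993 997 324 171 172 165 166
223 313 314 314 314 309 316 995 989 988 987 985 985 983 983 984 982 983 985 983 982 987 986 989 992 997   0 328 174 174 168 168
224 312 311 315 314 319 315   0 994 990 990 989 987 983 985 983 980 980 987   0 986 989 988 991 990 999   4 330 179 174 170 170
225 310 323 315 317 318  10 997 994 992 985 986 988 984 984 984 987 985 986 982 985 989 990 996 991   0   3 333 177 173 171 166
226 318 321 316 321 325   9   0 994 9
[... 414 characters left out ...]
 987 989 992 991 990 311 304 999   0 274 200 180 178 176 179
230   0 291 299 289 292 293 294 298 993 994 989 992 993 989 989 988 990 991 993 991 992 266 265 260 263 261 189 182 179 180 176
231 289 286 286 285 285 288 265 270 264 263 259 994 992 991 992 991 989 989 991 992 993 263 233 236 236 187 191 185 177 179 177
232 282 272 249 249 251 250 244 250 251 252 258 260 258 262 253 248 252 247 251 227 228 231 224 224 205 190 181 182 179 174 180
233 241 239 244 241 243 240 245 241 244 242 243 243 249 244 243 245 248 223 218 222 222 220 219 199 194 195 179 181 179 173 173
234 240 235 234 239 235 236 241 235 235 240 237 237 230 239 234 239 216 212 214 220 212 211 219 190 192 193 186 182 178 174 181
```

Run:
```python
from h import *
goto(.519,-.194,.128,-82)
```

```text
shift [  52.5 -158.2   18.8] mm  rz 76.8 from az -5.2
```

servo_tool(motion=[[0, 0.052, -0.158, 0, 0, 0, 77], [0, 0.052, -0.158, 0, 0, 0, 77], [0, 0.052, -0.158, 0, 0, 0, 77], [0, 0.052, -0.158, 0, 0, 0, 77], [0, 0.052, -0.158, 0, 0, 0, 77], [0, 0.052, -0.158, 0, 0, 0, 77], [0, 0.052, -0.158, 0.019, 0, 0, 77], [0, 0.052, -0.158, 0.019, 0, 0, 77], [0, 0.052, -0.158, 0.019, 0, 0, 77]])

```text
clock: 13.5
position: [0.5181, -0.1937, 0.1274]
ee_rot: [0.754, -0.657, 0.0, 0.0]
ft_force: [0.3, -0.5, -0.8]
grip_width: 0.571
```

Run:
```python
from h import *
im,d=look('m2',.0278,.0245)
H=cv2.cvtColor(im,cv2.COLOR_BGR2HSV)
for v in range(234,243):
    w=np.where((H[v,255:320,1]<60)&(H[v,255:320,2]>110))[0]+255; print(v,w.min(),w.max(),end='; ')
```

```text
13.5 [ 0.5181 -0.1937  0.1274] -82.1 0.5710549112493998 [ 0.3 -0.5 -0.8] [-0.25  0.29  0.61  1.81 -0.18  1.1  -1.  ]
rim proj if centred [277.9 209.1] [295.6 215.5]
     273 274 275 276 277 278 279 280 281 282 283 284 285 286 287 288 289 290 291 292 293 294 295 296 297 298 299 300
205 329 330 338 334 340 163 153 146 147 145 140 137 137 140 127 129 127 129 136 134 134 147 156 511   0 517 512 516
206 338 335 335 337 337 164 149 150 145 136 137 139 141 140 138 138 139 140 141 140 148 146 154 504 501 504 500 502
207 332 336 337 338 335 160 157 150 144 143 144 142 139 138 141 136 141 142 144 147 146 152 152 496 492 493 494 495
208 338 337 338 339 338 163 156 152 147 145 144 144 140 141 143 138 138 143 148 149 146 149 158 483 480 483 485 483
209 343 339 340 344 339 167 156 150 142 147 146 145 139 142 141 141 140 142 145 146 149 151 158 476 474 481 477 474
210 337 343 339 345 338 160 155 153 148 144 148 141 142 143 138 144 140 146 145 147 151 152 162 470 464 472 467 464
211 349 346 353 337 343 163 155 157 152 352 352 146 147   0 144 144 144 144 148 153 149 152 161 453 455 455 459 458
212 339 345 342 344 353 350 160 153 157 353 345 149 149 144 146 144 147 143 150 153 151 156 163 356 449 446 449 447
213   0 349 344 347 351 344 355 155 357 357 351 148 147 146 144 144 148 147 148 153 153 159 347 343 438 440 440 443
214 348 351 352 348 357 350 352 352 353 354 357 149 148 149 151 149 151 148 151 385 369 358 344 338 333 427 428 429
215 350 350 351 354 352 350 361 355 356 359 357 358 357 359 360 416 416 401 390 375 368 356 347 331 324 424 426 420
216 354 353 362 355 359 354 351 359 361 182 187 183 184 188 187 186 188 182 316 319 323 325 325 322 321 317 414 414
217 308 304 311 307 310 311 309 311 180 176 177 177 182 178 175 177 180 179 175 182 320 315 324 318 321 323 408 404
234 270 302; 235 270 303; 236 269 304; 237 269 304; 238 269 304; 239 269 304; 240 270 303; 241 269 303; 242 270 302;
```

servo_tool(motion=[[0, 0, -0.0015, 0, 0, 0, 0], [0, 0, -0.0015, 0.02, 0, 0, 0], [0, 0, -0.0015, 0.04, 0, 0, 0], [0, 0, -0.0015, 0.053, 0, 0, 0], [0, 0, -0.0015, 0.058, 0, 0, 0], [0, 0, -0.0015, 0.062, 0, 0, 0], [0, 0, -0.0015, 0.066, 0, 0, 0], [0, 0, -0.0015, 0.067, 0, 0, 0]])

```text
clock: 14.55
position: [0.5195, -0.1933, 0.0603]
ee_rot: [0.755, -0.656, -0.0, -0.0]
ft_force: [-0.7, 0.7, 0.1]
grip_width: 0.573
```

Run:
```python
from h import *
im,d=look('m3',.0278,.0245)
v,u=234,287
cv2.imwrite('pics/f.png',cv2.resize(im[v-24:v+24,u-32:u+32],(640,480),interpolation=cv2.INTER_CUBIC))
```

```text
14.55 [ 0.5195 -0.1933  0.0603] -82.0 0.5726986937362727 [-0.7  0.7  0.1] [-0.22  0.38  0.58  1.86 -0.25  0.97 -0.95]
rim proj if centred [277.9 230.8] [295.2 238. ]
     273 274 275 276 277 278 279 280 281 282 283 284 285 286 287 288 289 290 291 292 293 294 295 296 297 298 299 300
226 327 330 334 333 333 184 173 172 168 167 165 162 162 156 156 150 149 148 147 151 149 171 179 335 336 332 336 331
227 321 320 323 322 318 188 174 173 170 170 162 160 157 155 152 152 150 157 162 156 160 174 174 329 329 324 329 328
228 315 314 316 315 314 186 174 173 169 168 162 169 162 163 154 151 156 156 154 160 169 174 182 312 313 317 315 314
229 310 311 310 303 309 184 177 174 167 172 167 165 164 164 165 166 163 164 171   0 171 174 184 279 274 277 279 311
230 293 295 258 261 259 187 177 180 170 167 167 168 167 167 167 166 165 171 169 166 170 177 186 266 271 271 268 300
231 262 265 261 230 237 185 181 176 173 172 168 167 169 166 165 164 169 168 169 169 174 176 188 266 266 262 266 265
232 228 231 224 228 232 187 182 175 174 170 173 165 163 169 169 168 169 171 168 177 176 181 188 233 228 231 256 256
233 220 224 222 224 196 188 183 172 175 172   0 170 168 166 167 168 175 169 172 172 180 182 189 225 227 221 231 228
234 213 216 215 213 191 192 181 173 178 173 176 173 169 167 164 169 172 172 173 170 181 185 194 220 217 219 224 215
235 214 205 210 207 187 184 188 176 177 172 178 169 175 170 170 172 167 176 173 171 179 182 184 197 214 211 213 214
236 203 204 198 206 184 183 182 176 170 175 178 173 171 179 171 168 170 172 175 172 177 183 187 203 206 205 207 208
237 198 197 193 194 187 184 178 177 172 175 174 170 171 172 171 172 177 173 170 175 179 185 190 202 202 199 196 201
238 188 186 191 186 187 183 182 175 173 174 176 169 168 178 172 173 175 172 173 175 179 184 189 194 190 191 195 186
239 188 181 183 184 180 185 172 171 174 176 173 177 169 171 175 175 174 175 177 176 179 182 185 187 191 186 185 189
```

View pics/f.png

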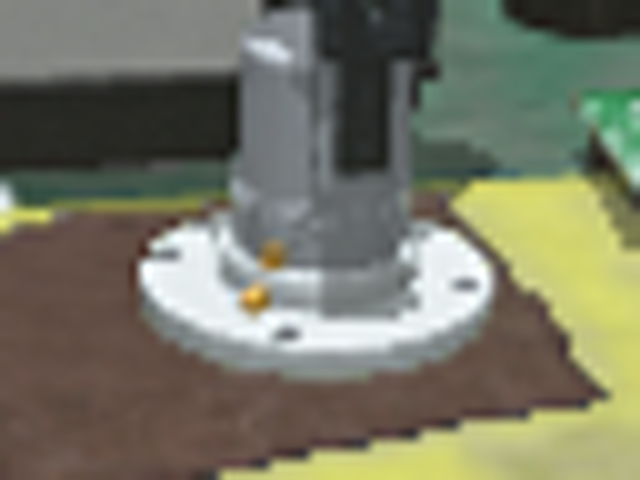

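servo_tool(motion=[[0, 0, 0, 0.002, 0, 0, 0], [0, 0, 0, 0.004, 0, 0, 0], [0, 0, 0, 0.004, 0, 0, 0]])

```text
clock: 14.98
position: [0.5198, -0.1934, 0.0592]
ee_rot: [0.755, -0.656, -0.0, -0.001]
ft_force: [-15.1, 8.6, 36.0]
grip_width: 0.569
```

servo_tool(motion=[[0.5, 0, 0, -0.003, 0, 0, 0], [0.85, 0, 0, -0.003, 0, 0, 0], [0.85, 0, 0, -0.003, 0, 0, 0], [0.9, 0, 0, -0.05, 0, 0, 0], [1, 0, 0, -0.11, 0, 0, 0], [1, 0, 0, -0.11, 0, 0, 0]])

```text
clock: 15.72
position: [0.5219, -0.1948, 0.1707]
ee_rot: [0.755, -0.656, 0.003, -0.002]
ft_force: [0.8, 0.3, -1.0]
grip_width: 0.996
```

Run:
```python
from h import *
o,M,a=az(); print(o['clock'],o['position'],a,o['joint_pos'].round(2))
for c in ('side','top'):
    im,d=eyes.camera(c); cv2.imwrite(f'pics/{c}m4.png',im); np.save(f'{c}m4.npy',d); C=cloud(c,d)
    m=(np.hypot(C[...,0]-.519,C[...,1]+.194)<.02)&(d>0)&(C[...,2]>.085); print(c,'top',np.median(C[m],0),m.sum())
    if c=='side':
        H=cv2.cvtColor(im,cv2.COLOR_BGR2HSV)
        print('     ',' '.join(f'{u:3d}' for u in range(275,299)))
        for v in range(226,242): print(v,' '.join(f'{int(1000*x)%1000:3d}' for x in d[v,275:299]))
    m=(np.hypot(C[...,0]-.590,C[...,1]-.230)<.03)&(d>0)&(C[...,2]>.078); print(c,'large top',np.median(C[m],0),m.sum())
for A in (-70,110,-160): goto(.590,.230,.165,A)
```

```text
15.725 [ 0.52189279 -0.19484087  0.1706518 ] -82.03315880148966 [-0.27  0.24  0.63  1.76 -0.16  1.18 -1.02]
side top [ 0.51095333 -0.192389    0.09857136] 114
      275 276 277 278 279 280 281 282 283 284 285 286 287 288 289 290 291 292 293 294 295 296 297 298
226 328 334 329 185 175 171 167 166 163 164 159 162 160 155 163 167 166 167 172 172 177 331 334 338
227 319 329 323 188 173 171 171 167 166 164 161 161 164 164 162 167 166 169 169 174 184 325 329 327
228 316 320 316 185 178 175 169 164 171   0 162 163 162 161 166 162 166 166 173 173 180 316 313 313
229 307 301 305 181 177 172 171 171 171 166 166 165 165 165 168 164 167 170 171 174 182 280 273 284
230 261 265   0 187 173 173 167 166 169 166 165 163 162 168 171 168 169 170 173 176 182 269 272 272
231 263 237 234 180 178 174 170 167 168 161 165 169 167 171 165 169 170 172 177 180 181 263 263 263
232 227 224 226 189 179 174 171 167 172 168 168 168 170 170 166 167 171 176 178 181 190 235 232 236
233 224 218 198 189 182 179 173 171 173 171 170 169 169 169 167 172 171 175 180 182 193 222 226 224
234 211 214 191 189 184 176 181 179 176
[... 384 characters left out ...]
 178 175 172 173 168 172 172 170 168 172 172 178 178   0 186 184 193 196 194
239 183 183 187 184 174 172 176 177 172 176 173 173 172 171 175 173 172 176 184 187 185 183 185 187
240 180 177 177 174 171 173 172 177 177 172 166 175 172 178 175 172 178 182 179 181 177 180 178 183
241 176 171 168 171 173 173 174 172 166 174 172 170 174 174 173 173 173 173 170 176 175 174 173 173
side large top [0.58956978 0.21220241 0.08478546] 11
top top [ 0.51892327 -0.1943386   0.55683498] 259
top large top [0.58893061 0.22938741 0.08482461] 262
shift [-409.7 -128.6    1.4] mm  rz -12.0 from az -82.0
shift [-409.7 -128.6    1.4] mm  rz -192.0 from az -82.0
shift [-409.7 -128.6    1.4] mm  rz 78.0 from az -82.0
```

servo_tool(motion=[[1, -0.41, -0.129, -0.02, 0, 0, -42], [1, -0.41, -0.129, -0.02, 0, 0, -42], [1, -0.41, -0.129, -0.02, 0, 0, -42], [1, -0.41, -0.129, -0.02, 0, 0, -42], [1, -0.41, -0.129, -0.02, 0, 0, -42], [1, -0.41, -0.129, -0.02, 0, 0, -42], [1, -0.41, -0.129, -0.02, 0, 0, -42], [1, -0.41, -0.129, 0, 0, 0, -42], [1, -0.41, -0.129, 0, 0, 0, -42]])

```text
clock: 16.95
position: [0.5886, 0.2299, 0.1629]
ee_rot: [0.94, -0.342, -0.002, 0.002]
ft_force: [0.3, -0.0, -0.1]
grip_width: 1.004
```

Run:
```python
from h import *
o,M,a=az(); print(o['clock'],o['position'],a,o['joint_pos'].round(2)); goto(.590,.230,.048,-40)
D=np.load('topm4.npy'); C=cloud('top',D); m=(C[...,0]>.35)&(C[...,0]<.6)&(C[...,1]>-.05)&(C[...,1]<.15)&(D>0); print('tote max z',np.percentile(C[m][:,2],[90,99]))
D=np.load('top0.npy');C=cloud('top',D); m=(C[...,0]>.35)&(C[...,0]<.6)&(C[...,1]>-.08)&(C[...,1]<.15)&(D>0); print('tote max z',np.percentile(C[m][:,2],[90,99]))
```

```text
16.95 [0.58855039 0.22993284 0.16285368] -39.96911162871016 [-0.68  0.4   0.3   1.54 -0.12  1.23 -1.05]
shift [  1.3  -1.6 114.8] mm  rz 0.0 from az -40.0
tote max z [0.07887909 0.08870443]
tote max z [0.07234    0.08850924]
```

servo_tool(motion=[[1, 0.001, -0.001, 0.05, 0, 0, 0], [1, 0.001, -0.001, 0.09, 0, 0, 0], [1, 0.001, -0.001, 0.115, 0, 0, 0], [1, 0.001, -0.001, 0.115, 0, 0, 0], [0, 0.001, -0.001, 0.115, 0, 0, 0], [0, 0.001, -0.001, 0.115, 0, 0, 0], [0, 0.001, -0.001, 0.115, 0, 0, 0], [0, 0.001, -0.001, 0.115, 0, 0, 0]], grip_force=45)

```text
clock: 17.95
position: [0.5927, 0.2309, 0.0533]
ee_rot: [0.94, -0.342, 0.001, -0.001]
ft_force: [-1.3, -0.7, 7.8]
grip_width: 0.742
```

Run:
```python
from h import *
o,M,a=az(); print(o['clock'],o['position'],a,o['grip_width'],o['ft_force']); goto(.519,-.194,.175,-40)
```

```text
17.95 [0.59269658 0.23085063 0.05333667] -40.01258827344237 0.7418519788471171 [-1.33926757 -0.66261457  7.78787724]
shift [ 216.9  372.4 -122.5] mm  rz -0.0 from az -40.0
```

servo_tool(motion=[[0, 0, 0, -0.05, 0, 0, 0], [0, 0, 0, -0.11, 0, 0, 0], [0, 0, 0, -0.15, 0, 0, 0], [0, 0.217, 0.372, -0.15, 0, 0, -60], [0, 0.217, 0.372, -0.15, 0, 0, -60], [0, 0.217, 0.372, -0.15, 0, 0, -60], [0, 0.217, 0.372, -0.15, 0, 0, -60], [0, 0.217, 0.372, -0.15, 0, 0, -60], [0, 0.217, 0.372, -0.15, 0, 0, -60], [0, 0.217, 0.372, -0.15, 0, 0, -60], [0, 0.217, 0.372, -0.15, 0, 0, -60], [0, 0.217, 0.372, -0.122, 0, 0, -60], [0, 0.217, 0.372, -0.122, 0, 0, -60], [0, 0.217, 0.372, -0.122, 0, 0, -60]])

```text
clock: 19.7
position: [0.5191, -0.1935, 0.1743]
ee_rot: [0.985, 0.174, 0.0, 0.0]
ft_force: [0.7, 0.1, -1.0]
grip_width: 0.747
```

Run:
```python
from h import *
im,d=look('l1',.0533,.032)
```

```text
19.7 [ 0.5191 -0.1935  0.1743] 20.0 0.7467542329131823 [ 0.7  0.1 -1. ] [-0.11  0.22  0.44  1.75 -0.1   1.19  0.71]
rim proj if centred [275.7 201. ] [299.  209.1]
     271 272 273 274 275 276 277 278 279 280 281 282 283 284 285 286 287 288 289 290 291 292 293 294 295 296 297 298 299 300 301 302 303
197 453 454 455 453 450 149 139 139 136 131 130 129 123 125 124 120 122 123 127 126 123 125 124 126 129 137 133 136 147 595 592 595 594
198 317 320 319 319 315 148 142 135 133 127 128 127 129 125 124 121 123 124 124 128 128 125 128 129 132 132 132 143 147 582 582 586 580
199 317 324 320 317 321 148 137 137 134 130 131 128 131 125 124 126 123 123 128 124 127 127 129 130 130 138 137 141 152 574 576 571 579
200 325 326 325 322 324 144 143 134 137 134 135 129 130 129 125 127 125 124 124 123 125 128 128 132 136 134 141 146 153 570 563 563 565
201 323 324 325 327 321 151 143 142 139 133 129 131 128 127 125 125 125 126 124 128 128 130 131 132 132 134 137 146 159 548 550 551 552
202 322 328 323 329 329 149 146 141 135 135 132 132 129 129 129 127 126 129 131 127 130 128 127 134 135 135 141 146 540
[... 540 characters left out ...]
 504 508 505 506 497
207 333 332 336 337 332 337 336 341 145 138 140 137 134 343 339 344 346 129 130 132 132 138 137 135 140 144 148 499 492 492 496 494 490
208 336 335 336 341 339 338 341 342 344 344 344 138 136 348 346 346   0 135 138 129 134 139 137 140 482 481 481 487 490 483 488 482 480
209 338 339 339 339 339 342 344 343 345 347 346 345 340 347 349 350 351 353 350 419 405 393 380 382 470 476 474 473 479 471 474 478 474
210 339 333 342 339 347 349 341 345 343 343 342 345 349 345 346 354 350 349 427 414 396 392 373 368 374 464 467 462 466 471 471 467 467
211 340 343 344 342 342 348 345 349 347 343 353 190 185 189 189 186 187 188 186 188 190 389 374 365 361 460 454 463 457 461 457 455 455
```

servo_tool(motion=[[0, 0.0007, -0.0019, 0, 0, 0, 23], [0, 0.0007, -0.0019, 0, 0, 0, 23], [0, 0.0007, -0.0019, 0, 0, 0, 23], [0, 0.0007, -0.0019, 0.03, 0, 0, 23], [0, 0.0007, -0.0019, 0.06, 0, 0, 23], [0, 0.0007, -0.0019, 0.075, 0, 0, 23], [0, 0.0007, -0.0019, 0.081, 0, 0, 23], [0, 0.0007, -0.0019, 0.081, 0, 0, 23]])

```text
clock: 20.75
position: [0.5191, -0.192, 0.0928]
ee_rot: [1.0, -0.026, 0.0, 0.0]
ft_force: [-0.3, -0.2, -1.1]
grip_width: 0.745
```

Run:
```python
from h import *
im,d=look('l2',.0533,.032)
v,u=234,287
cv2.imwrite('pics/g.png',cv2.resize(im[v-24:v+24,u-32:u+32],(640,480),interpolation=cv2.INTER_CUBIC))
```

```text
20.75 [ 0.5191 -0.192   0.0928] -3.0 0.7449071866149123 [-0.3 -0.2 -1.1] [-0.13  0.31  0.47  1.84 -0.16  1.03  0.35]
rim proj if centred [275.  227.4] [297.7 236.6]
     271 272 273 274 275 276 277 278 279 280 281 282 283 284 285 286 287 288 289 290 291 292 293 294 295 296 297 298 299 300 301 302
223 320 322 322 326 324 174 162 163 160 157 159 155 152 153 153 151 148 152 154 154 152 155 156 160 161 163 169 359 356 360 356 360
224 320 328 325 319 327 171 164 164 163 158 155 154 155 153 154 151 153 158 155 152 151 159 159 161 163 167 169 351 351 352 349 348
225 321 329 325 327 188 179 165 165 160 160 156 155 154 155 151 155 156 152 153 151 161 158 158 161 165 162 172 347 346 339 343 336
226 330 331 333 327 181 177 169 166 155 160 156 157 156 157 157 155 155 155 155 157 155 157 162 162 166 168 174 333 333 336 329 335
227 322 322   0 328 183 173 172 168 168 160 157 157 157 154 155 156 156 153 155 157 160 157 159 159 164 165 178 332 326 331 328 330
228 315 318 315 314 188 180 171 168 165 163 161 162 159 156 160 158 157 159 158 158 158 158 162 165 168 171 178 318 316 315 316 313
229 308 31
[... 609 characters left out ...]
 170 169 172 178 178 224 222 229 248 252
234 215 210 216 214 215 214 176 173 180 179 178 165 164 161 165 166 163 160 167 164 164 164 166 172 176 181 216 214 220 215 217 244
235 207 204 208 210 208 207 191 184 183 177 174 166 166 162 162 165 166 166 162 165 168 171 170 175 193 195 206 215 213 211 209 214
236 202 203 205 200 199 206 189 182 179 177 176 178 180 166 167 167 164 167 167 162 175 179 179 185 184 202 204 209 204 207 205 210
237 198 197 199 193 196 197 187 184 181 173 174 174 173 171 175 169 172 176 172 173 173 173 180 183 186 198 201 198 201 198 202 198
238 187 189 190 190 189 186 190 184 181 173 180 175 171 173 170 172 174 169 172 172 171 173 180 183 187 194 194 194 192 193 192 192
```

View pics/g.png

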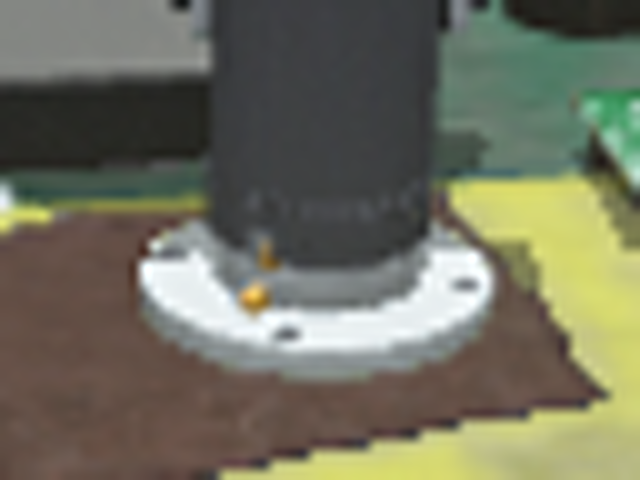

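servo_tool(motion=[[0, 0, 0, 0.004, 0, 0, 0], [0, 0, 0, 0.008, 0, 0, 0], [0, 0, 0, 0.012, 0, 0, 0], [0, 0, 0, 0.016, 0, 0, 0], [0, 0, 0, 0.018, 0, 0, 0], [0, 0, 0, 0.018, 0, 0, 0]])

```text
clock: 21.55
position: [0.5187, -0.1921, 0.0772]
ee_rot: [1.0, -0.026, 0.0, -0.001]
ft_force: [-16.8, 5.4, 37.0]
grip_width: 0.745
```

Run:
```python
from h import *
im,d=look('l3',.0533,.032)
C=cloud('side',d)
```

```text
21.55 [ 0.5187 -0.1921  0.0772] -3.0 0.7448439202010372 [-16.8   5.4  37. ] [-0.12  0.33  0.46  1.85 -0.18  1.    0.36]
rim proj if centred [274.8 232.3] [297.4 241.7]
     270 271 272 273 274 275 276 277 278 279 280 281 282 283 284 285 286 287 288 289 290 291 292 293 294 295 296 297 298 299 300 301 302
228 318 319 316 309 318 187 176 171 169 165 159 165 158 158 157 155 156 158 155 157 161 158 161 159 162 170 173 182 317 311 313 314 311
229 305 305 315 310 308 188 176 168 168 164 160 163 162 157 157 159 162 160 157 156 158 156 160 165 168 167 173 182 274 280 302 309 304
230 297 294 295 296 301 186 178 175 169 170 164 161 163 158 160 156 159 160 158 161 157 161 163 163 168 169 175 177 271 274 297 299 297
231 262 264 264 263 261 186 177 173 169 166 165 160 161 161 159 161 166 158 162 159 161 164 162 164 164 173 175 187 259 263 264 290 295
232 250 255 252 229 229 187 178 176 175 170 166 166 160 164 158 161 160 164 158 161 162 168 166 168 170 175 173 184 232 259 251 259 288
233 243 219 222 220 223 188 183 172 175 168 168 161 163 166 164 157 159 160 163 161 164 164 166 168 169 177 178 185
[... 680 characters left out ...]
 190 193 189 187 191
239 187 180 180 180 183 180 185 180 178 168 169 173 171 167 169 164 167 166 169 170 169 172 173 178 177 181 186 186 190 186 188 190 186
240 182 176 178 177 177 180 178 176 174 166 171 176 170 167 172 165 171 166 169 170 170 174 173 177 178 181 183 181 181 178 181 181 179
241 181 174 170 169 169 173 170 170 167 170 170 168 174 170 169 172 169 172 170 172 170 174 172 176 174 174 175 172 172 173 177 176 179
242 181 178 172 171 164 166 164 166 164 165 167 166 162 167 166 169 167 167 169 166 167 166 166 164 170 169 168 170 168 167 173 176 181
243 177 178 175 170 165 164 164 165 160 152 157 158 159 156 156 164 161 161 161 163 164 161 161 161 163 164 164 165 165 169 174 175 185
```

servo_tool(motion=[[0, 0, 0, -0.003, 0, 0, 0], [0.8, 0, 0, -0.003, 0, 0, 0], [1, 0, 0, -0.003, 0, 0, 0], [1, 0, 0, -0.003, 0, 0, 0], [1, 0, 0, -0.05, 0, 0, 0], [1, 0, 0, -0.1, 0, 0, 0], [1, 0, 0, -0.15, 0, 0, 0], [1, 0, 0, -0.15, 0, 0, 0]])

```text
clock: 22.6
position: [0.5205, -0.1927, 0.2281]
ee_rot: [1.0, -0.026, 0.003, 0.0]
ft_force: [-0.5, -0.4, -0.4]
grip_width: 0.998
```

Run:
```python
from h import *
np.set_printoptions(precision=4,suppress=True)
o,M,a=az(); print(o['clock'],o['position'],a,o['grip_width'],o['ft_force'])
im,d=eyes.camera('side'); cv2.imwrite('pics/fin.png',im); C=cloud('side',d)
m=(np.hypot(C[...,0]-.519,C[...,1]+.194)<.022)&(d>0)&(C[...,2]>.09)&(C[...,2]<.13); q=C[m]; t=q[q[:,2]>np.percentile(q[:,2],40)]
A=np.c_[t[:,:2]-t[:,:2].mean(0),np.ones(len(t))]; print('top',np.median(t,0),len(t),'tilt',np.linalg.lstsq(A,t[:,2],rcond=None)[0])
im2,d2=eyes.camera('top'); C=cloud('top',d2); m=(np.hypot(C[...,0]-.519,C[...,1]+.194)<.025)&(d2>0)&(C[...,2]>.08)&(C[...,2]<.14)
if m.sum()>5: print('top cam',np.median(C[m],0),m.sum())
print('top rim cols', [ (v,*(np.where((d[v,265:310]<1.2)&(d[v,265:310]>1.1))[0][[0,-1]]+265)) for v in range(212,232,3)])
v,u=226,287
cv2.imwrite('pics/k.png',cv2.resize(im[v-27:v+27,u-36:u+36],(720,540),interpolation=cv2.INTER_CUBIC))
```

```text
22.6 [ 0.5205 -0.1927  0.2281] -3.012200933143367 0.998242499924834 [-0.4988 -0.3578 -0.3629]
top [ 0.516  -0.1946  0.1097] 42 tilt [-0.0005  0.0039  0.1097]
top rim cols [(212, np.int64(276), np.int64(298)), (215, np.int64(276), np.int64(298)), (218, np.int64(276), np.int64(298)), (221, np.int64(276), np.int64(297)), (224, np.int64(275), np.int64(297)), (227, np.int64(275), np.int64(297)), (230, np.int64(275), np.int64(297))]
```

View pics/k.png

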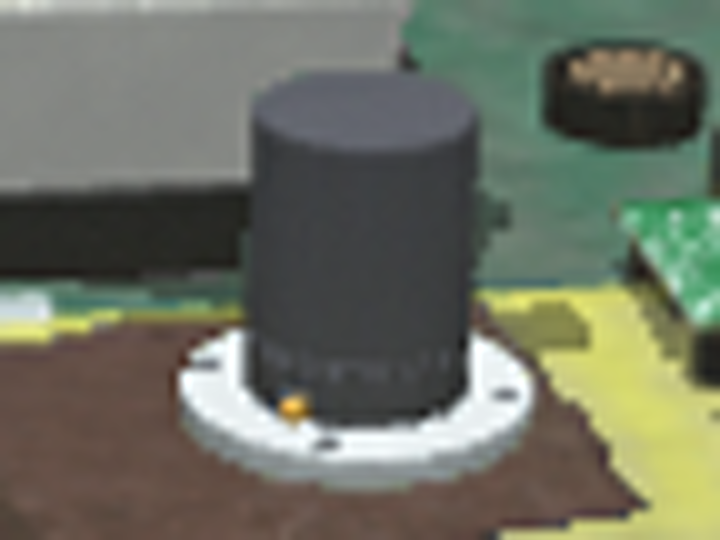

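The large can (crop 245–470, flange 177–533) stands upright and centred, with the key in its slot and its top level at the expected height.

```bash
python3 -c "
from workcell import ticket; print(ticket.hand_in())"
```

```text
the job is handed in; nothing more can be done
None
```

All three cans are nested on the base in size order, each turned so its slot sits over the key, and the job is handed in. I took 22.6 s of the 72 s before handing in. No verdict was reported.

- **Small can:** after release the key showed inside the slot. The top read 84.8 mm, where about 84 mm means fully home and 90 mm would mean stuck on the key.
- **Medium can:** it pressed home at 36 N, and after release the top read 98.6 mm against about 96 mm expected. The depth readings run roughly 2 mm high, so I take that as home.
- **Large can:** it pressed home at 37 N at exactly the predicted tool height. After release the top read 109.7 mm against about 108 mm expected, with tilt under 0.005 rad. In the side picture it stands centred on the flange within about 1 mm.

Before handing in, the gripper was open about 12 cm above the large can and touching nothing. The arm touched none of the bystanders as far as I could tell, though I did not measure their positions again.

Not everything agreed:
- The two cameras placed the cans 2–7 mm apart.
- The top camera gave no reading of the finished stack, because the arm hid it.
- The small can sat about 4 mm off-centre in the gripper, so I corrected its position from the side picture before lowering it.

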